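# Shut and bolt the counter blade case

### The arm

A 6-joint arm with a two-finger parallel gripper is mounted at the origin on the work surface. World frame = base frame: x ahead of the robot, y to its left, z up, the work surface at z = 0. Lengths are in m, angles in degrees, forces in N, time in s.
With the tool pointing down it reaches from about 0.325 to 0.85 m from the base axis. Payload 4.4 kg.
Tool frame: the origin (TCP) lies on the front face of the gripper's body, between the roots of the fingers; the fingertips stand 97 mm ahead of it and the grasp point (between the pads) lies 78 mm ahead of it; z points along the fingers, y is the direction in which the jaws open and shut (so a half turn about z gives the same grasp; the last joint's range is limited). The gripper opens to 94 mm and grips with 3 to 60 N. Pads are 16 mm wide; open, the fingers measure 119 mm over their backs; the gripper's body (75 mm by 177 mm) begins 78 mm behind the grasp point.
Start: joints at [-73.711, 11.837, 88.321, -0, 79.842, -8.623], TCP at [0.242, -0.522, 0.303] pointing down, gripper open.
Joint ranges: [-156.59, 156.59], [-49.26, 127.26], [12.9, 141.05], [-63.56, 243.56], [4.71, 150.69], [-161.64, 161.64]. Speed limits (degrees/s): [159.86, 159.86, 180, 180, 180, 180].

### API

Orientations are given as [roll, pitch, yaw] about the fixed x, y, z axes, in that order (R = Rz(yaw) Ry(pitch) Rx(roll)).
In Python, from rig import robot, eyes, order gives the robot as it stands.
- The arm moves only by the tool carry_out, never from a script. Its argument "moves" is a list of rows, each a list of 7 numbers: the shift along the world's x, y, z in units of 0.1 m (1.0 is 0.1 m), then the turn, a rotation vector about the world's x, y, z in units of 0.5 rad (1.0 is 0.5 rad), then the opening in per cent of the stroke, from 0 (shut) to 100 (fully open). In form: [[dx, dy, dz, rx, ry, rz, gripper], ...]. A call has 1 to 10 rows; each row is the pose to reach, as a shift and turn from the pose commanded when the call began; what a row does not reach only later rows make up. A row lasts 1/10 s, in which the tool goes at most 50 mm and 8.59 degrees, less where a joint would pass 70% of its speed; a pose out of reach is approached as far as the arm can. A call with a number of a shift or a turn outside -1 to 1 is refused whole. A call with a gripper value outside its range is refused whole. The fingers move at their own pace and stop on an object; "squeeze" is the grip in N (left out, the last holds). Time passes only in rows, so rows that repeat a pose let the fingers close. It gives the time, the measured TCP pose, the force and the opening at its end, in the units of the state.
- robot.state(): the state, without advancing time (a new reading comes with each control period).
- eyes.read_camera(name): name is "side" or "top"; returns the picture (480x640x3 uint8, red, green, blue); there is no depth.
- eyes.calibration(name): a dict with "fx", "fy", "cx", "cy" (pixels), "k1" (the pictures are not rectified: a ray, as slopes to the right and down, at radius r is drawn at 1 + k1 r^2 times it, then the intrinsics apply), "R" (3x3) and "t" (3): a world point X has camera coordinates R X + t. Camera axes: x right, y down, z forward; pixel columns grow to the right and rows downward; lengths in m; the calibration is good to about 2 mm. A picture is of the moment at which its call begins. calibration takes no time and is no camera call.
- order.hand_in(): hands the job in, once; it reports no verdict.
The state is a dict: "time_s": time; "q": joint angles; "dq": joint speeds; "joint_efforts": joint torques, N m; "tool_pos": TCP position; "orientation": TCP orientation; "wrist_force": force on the tool from outside, world axes, zero at the start; "moment": the same for the moment, N m; "opening": finger opening in m.
Only numpy, scipy, OpenCV 4.12 (cv2) and the standard library are available. Lean on these libraries where they do the work, as an engineer would, in place of code of your own. Each camera call takes 0.05 s, during which the arm holds its last target.

### The job

Shut the clear flap of the blue sloping blade case on the shop counter. Then lock it: lift the bolt by its red grip so that it clears the yellow bump, slide it fully home through the flap's loop and the keeper, let it drop back down and let go. Do not shift or tip the other things on the counter.

Things in the scene. Friction and masses are not known exactly. Their poses are not given: they have to be found in the camera images.
- case: blue sloping counter display case, fixed, turned by some yaw; 169 deep (x) x 300 wide (y), 60 high in front, 157 at the back. Origin: centre of its underside. Its frame is level: x from the low front (away from the robot) to the high back (robot side), y along the bolt's homeward travel (robot's right), z up. Its top rises towards +x at 30 degrees: 'up the slope' is (cos30, 0, sin30), 'off the slope' (-sin30, 0, cos30) in this frame
- slope_edge (a point): middle of the slope's low front edge, on its surface; at (-85, 0, 60) in the case frame. The lower 60 of the slope is the bolt's rail
- flap (a joint): hinge of the clear flap, rad: 0 = shut (lying on the slope), grows as its low edge swings up, at most 1.1. Axis along the case's y, 190 up the slope from its front edge and 6 off it. It stays where it is left; 1 to 5 N at the push point moves it
- flap_push (a point): place to press the flap: on its upper face, mid-width, 105 from the hinge axis, 23 from its low edge; moves with it. Flap: aluminium frame with clear pane, 240 wide x 128 x 8 thick; a loop juts from its low edge. Shut, this point lies 85 up the slope from its front edge and 10 off it, and the loop stands on the rail at y 82 to 90 in the case frame, in line with guides and keeper
- bolt: loose sliding bolt, 0.4 kg: dark steel bar 196 long (y) x 28 x 10 with a red upright grip plate. Origin: bar's axis under the plate's middle. Frame level, parallel to the case's at rest; bar and plate stand square to the slope. A tooth 14 long (y) under the origin reaches 9 below the bar. In the case frame its origin is at y about -20 drawn back, 24 fully home; at 29 the plate butts on the second guide
- bolt_grip (a point): grasp point inside the red plate, 33 off the bar's axis square to the slope. Plate: 70 long (y), 14 thick (along the slope), 42 high (5 to 47 off the bar's axis). This point rests 49 off the slope. Its ends are too near the guides for fingers: grip its 14 mm thickness, fingers above and below it on the slope, tool square to the slope (30 degrees from vertical, hand leaning away from the robot)
- bolt_tip (a point): front end of the bar, on its axis, 98 from the bolt's origin along +y
- bump (a point): top middle of the fixed yellow bump across the rail: 8 long (y -10 to -2 in the case frame), 9 high. The drawn-back bolt's tooth stands 1 to 6 short of it and overlaps it by 7 in height: the bolt travels only when lifted over 7 (best 9 to 13) square off the slope. Past y 5 (bolt's origin in the case frame) the tooth has cleared it and the bolt can be lowered to rest
- guide (a point): middle of the second guide's window, on the resting bar's axis: steel loop at y 64 to 74 in the case frame, 42 high off the slope; the first guide is like it at y -70 to -60. Windows 34 wide x 25 high: the bar may be lifted up to 15 above its rest in all loops
- keeper (a point): middle of the keeper's window (36 wide x 29 high), on the resting bar's axis: steel loop at y 98 to 108 in the case frame, 44 high off the slope
- tin: small paint tin, bystander, 84 diameter x 100 high; origin under its middle
- glue: glue bottle, bystander, 60 diameter x 150 high; origin under its middle
- jar: screw jar with blue cap, bystander, 72 diameter x 90 high; origin under its middle
- carton: small carton, bystander, 100 x 70 x 50 high; origin under its middle
- driver: orange screwdriver lying down, bystander, 180 long; origin near its middle
- brush: paint brush lying down, bystander, 170 long; origin near its middle
- tape: grey roll of tape lying flat, bystander, 84 diameter x 35 high; origin under its middle
Things that resemble listed ones, but are neither listed nor needed, are in the scene too. What is shaped like the bolt but pink is not meant.

How it is judged:
By the outcome, as a careful person would: the job done as asked, in the order asked, and still so for the second after the job is handed in, with the robot touching nothing.
It also fails if it takes over 48 s, if anything falls off the work surface, if the arm or the gripper's body presses on something with over 40 N, if the wrist force passes 120 N, or if a joint passes its speed limit or range.

## Working session

There is one attempt and no reset: what is moved stays moved. The work goes in short steps, Python scripts to look and compute and a tool call to move; the robot and the scene stay as the last step left them, time stands still between calls to the robot, and variables do not carry over. Pictures are saved under pics/ and viewed, and the job is handed in when it is done.

Besides the shell and the picture viewer there is one more tool, called after ">>>" as name([rows], argument=value, ...), one row to a line, values as JSON. carry_out: Moves the arm, as the interface text tells. Shifts and turns lie within -1 to 1; 1 stands for 0.1 m of shift or 0.5 rad of turn. Its arguments: {"type":"object","properties":{"moves":{"type":"array"},"squeeze":{"type":"number"}},"required":["moves"]}

```bash
mkdir -p pics; ls; python3 - <<'E'
from rig import robot, eyes, order
import cv2
for n in("side","top"):
    im=eyes.read_camera(n); cv2.imwrite(f"pics/{n}0.png",im[:,:,::-1])
    c=eyes.calibration(n); print(n,c)
print(robot.state())
E
```

```text
pics
side {'fx': 458.418441650505, 'fy': 458.418441650505, 'cx': 323.2605560821163, 'cy': 251.40030031803772, 'k1': -0.033404988465553426, 'R': array([[-0.97843773, -0.20574904, -0.01808155],
       [-0.13343203,  0.69649539, -0.70504614],
       [ 0.15765628, -0.68743109, -0.70893088]]), 't': array([0.51254597, 0.15053898, 1.18892557])}
top {'fx': 444.98023279531566, 'fy': 444.98023279531566, 'cx': 319.39299951716055, 'cy': 241.33225339916686, 'k1': -0.0261046747038557, 'R': array([[ 0.02619006, -0.99892004,  0.0383776 ],
       [-0.99198328, -0.03071757, -0.122579  ],
       [ 0.12362549, -0.03485959, -0.99171647]]), 't': array([-0.02758578,  0.50833336,  0.98635171])}
{'time_s': 0.1, 'q': array([-7.37127746e+01,  1.18800296e+01,  8.83947550e+01,  1.12456358e-03,
        7.98425242e+01, -8.62370236e+00]), 'dq': array([ 0.02091278, -0.12448489, -0.13072939, -0.12373177,  0.05377174,
        0.02368378]), 'joint_efforts': array([-4.04488546e-04, -3.71864390e+01, -2.82290071e+01,  7.00196321e-02,
        3.11611360e-02, -5.88798412e-05]), 'tool_pos': array([ 0.24203402, -0.5210003 ,  0.30161555]), 'orientation': array([-1.79884183e+02, -1.86838016e-02,  2.49107094e+01]), 'wrist_force': array([ 0.6332306 ,  0.43887002, -0.24606231]), 'moment': array([-0.02321331, -0.02606915, -0.02066485]), 'opening': 0.09379044804479247}
```

View pics/side0.png

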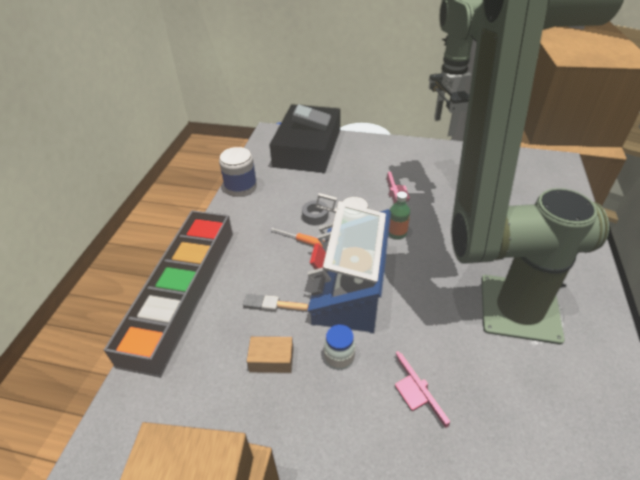

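View pics/top0.png

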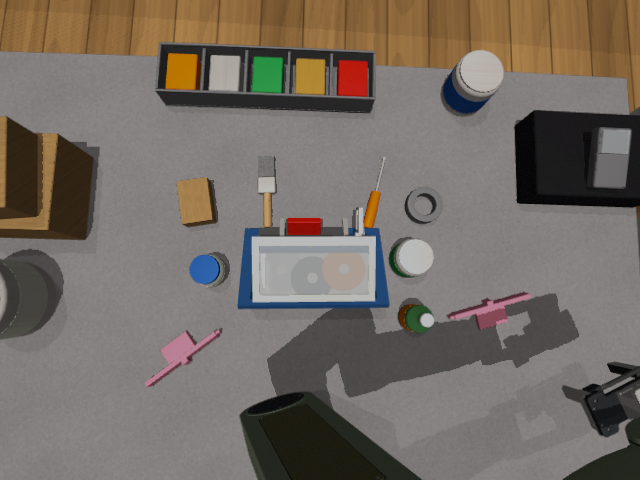

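```bash
python3 - <<'E'
import cv2
a=cv2.imread("pics/top0.png")[195:320,220:400]; cv2.imwrite("pics/topc.png",cv2.resize(a,None,fx=4.4,fy=4.4,interpolation=cv2.INTER_CUBIC))
a=cv2.imread("pics/side0.png")[180:340,260:420]; cv2.imwrite("pics/sidec.png",cv2.resize(a,None,fx=3.75,fy=3.75,interpolation=cv2.INTER_CUBIC))
E
```

```text
(no output)
```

View pics/topc.png

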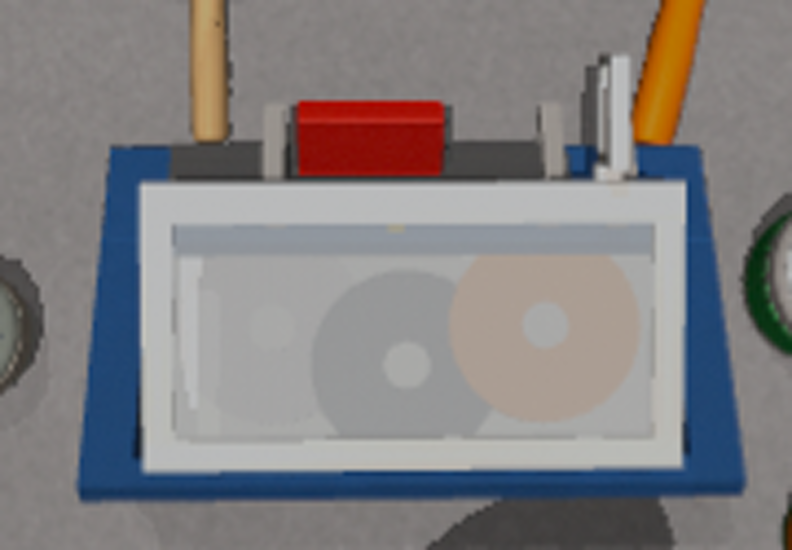

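View pics/sidec.png

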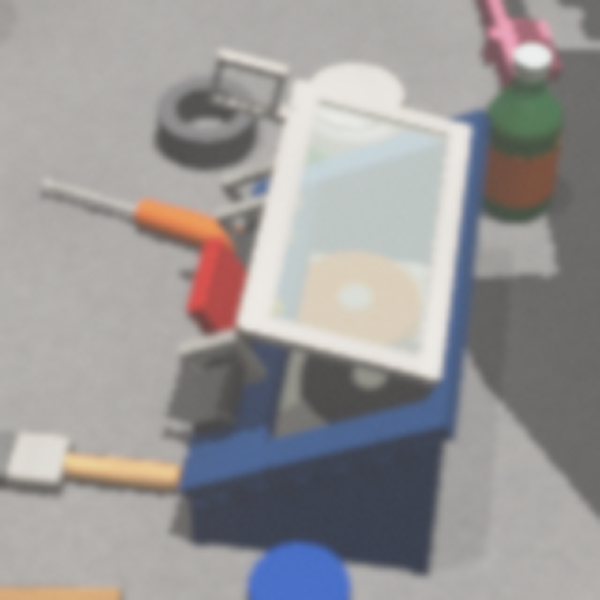

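```bash
cat > h.py <<'E'
import numpy as np, cv2
from rig import robot, eyes, order
from scipy.optimize import least_squares
from scipy.spatial.transform import Rotation as Ro
def proj(n,X):
    c=eyes.calibration(n); P=np.atleast_2d(X)@c['R'].T+c['t']; s=P[:,:2]/P[:,2:]
    s=s*(1+c['k1']*(s**2).sum(1,keepdims=True)); return s*[c['fx'],c['fy']]+[c['cx'],c['cy']]
T=lambda a:np.array(a,float)/4.4+[220,195]-.5+.5/4.4
S=lambda a:np.array(a,float)/3.75+[260,180]-.5+.5/3.75
c30,s30=np.cos(np.pi/6),np.sin(np.pi/6)
U=np.array([c30,0,s30]); N=np.array([-s30,0,c30])
def sl(u,y,n): return np.array([-.0845,0,.06])+u*U+n*N+np.array([0,y,0])
def W(p,X): 
    R=Ro.from_euler('z',p[2]).as_matrix(); return np.atleast_2d(X)@R.T+[p[0],p[1],0]
def flap(th,r,y,n): # r from hinge, n off axis
    h=sl(.190,y,.006); a=th
    d=-U*np.cos(a)+N*np.sin(a); m=N*np.cos(a)+U*np.sin(a)
    return h+r*d+n*m
E
cat > fit.py <<'E'
from h import *
topc=[(110,147),(698,147),(743,492),(80,498)]
topX=np.array([(-.0845,-.15,.06),(-.0845,.15,.06),(.0845,.15,.157),(.0845,-.15,.157)])
sc=[(185,488),(450,435),(490,110)]; sX=topX[[0,3,2]]
ft=[(140,182),(686,180),(143,472),(683,466)]; fs=[(240,330),(300,82),(440,380),(473,125)]
fl=[(.128,-.12),(.128,.12),(0,-.12),(0,.12)]
def res(p):
    F=np.array([flap(p[3],r,y,.004) for r,y in fl])
    return np.concatenate([proj('top',W(p,topX))-T(topc),proj('side',W(p,sX))-S(sc),proj('top',W(p,F))-T(ft),proj('side',W(p,F))-S(fs)])
r=least_squares(lambda p:res(p).ravel(),[.46,0,np.pi,.3],loss='soft_l1')
print(r.x,np.degrees(r.x[2:])); print(res(r.x).round(1).tolist())
p=r.x
# bolt: plate top edges
bt=[(298,102),(443,102),(298,123),(443,123)]
def rb(b):
    X=[sl(b[0]+d,b[1]+e,.016+.047) for d,e in((-.007,-.035),(-.007,.035),(.007,-.035),(.007,.035))]
    return proj('top',W(p,X))-T(bt)
b=least_squares(lambda b:rb(b).ravel(),[.03,-.02]);print('bolt u,y',b.x,rb(b.x).round(1).tolist())
print(proj('top',W(p,sl(b.x[0],b.x[1]-.098,.016+.005))),T((170,160)))
for nm,(u,y) in dict(g1=(.03,-.065),g2=(.03,.069),k=(.03,.103)).items(): print(nm,(proj('top',W(p,sl(u,y,.042)))-[220,195])*4.4, (proj('side',W(p,sl(u,y,.042)))-[260,180])*3.75)
E
python3 fit.py
```

```text
[4.50170325e-01 1.92456029e-03 3.17478437e+00 7.24810699e-01] [181.90174524  41.52859397]
[[0.0, 0.2], [0.8, 0.0], [0.9, -1.6], [-0.6, -1.8], [-1.4, 0.9], [-0.4, -1.8], [-1.3, 0.1], [-0.0, 0.9], [0.0, 1.2], [0.1, 0.7], [-0.0, 1.1], [-0.1, -0.1], [-0.4, 0.3], [0.7, 0.5], [0.1, 1.0]]
bolt u,y [ 0.02935363 -0.01892246] [[-0.3, -0.2], [0.3, -0.2], [-0.4, 0.2], [0.5, 0.2]]
[[258.08772402 232.72212925]] [258.25       230.97727273]
g1 [[272.69236443 139.81170849]] [[207.37892504 342.87855774]]
g2 [[551.29441816 139.54300988]] [[241.83145045 206.91824082]]
k [[621.47292173 139.48603745]] [[249.76680739 175.605558  ]]
```

```bash
cat >> h.py <<'E'
P=np.array([.45017,.00192,3.17478]) # case pose
Rc=Ro.from_euler('z',P[2]).as_matrix()
Rt=np.column_stack([Rc@np.array([0,-1,0]),Rc@(-U),Rc@(-N)])  # tool square to slope
def tcp(X,L): return (W(P,X)[0]+L*(Rc@N))
def delta(pos,R=Rt):
    s=robot.state(); R0=Ro.from_euler('xyz',s['orientation'],degrees=True)
    rv=(Ro.from_matrix(R)*R0.inv()).as_rotvec()
    print('t',round(s['time_s'],2),'pos',s['tool_pos'].round(4),'F',s['wrist_force'].round(1),'op',round(s['opening'],4))
    print('d(0.1m)',((pos-s['tool_pos'])/.1).round(3),'rot(.5rad)',(rv/.5).round(3))
E
python3 - <<'E'
from h import *
print(Ro.from_matrix(Rt).as_euler('xyz',degrees=True))
for th in (.9,.725,.5,.25,0,-.05): print(th,tcp(flap(th,.105,0,.004),.097).round(4),W(P,flap(th,.128,0,.004)).round(3))
print('grip',tcp(sl(.0294,-.019,.049),.078), 'home',tcp(sl(.0294,.024,.049),.078))
delta(tcp(flap(.9,.105,0,.004),.097))
E
```

```text
[-150.            0.           91.90149488]
0.9 [0.5178 0.0042 0.2865] [[0.491 0.003 0.211]]
0.725 [0.5237 0.0044 0.2691] [[0.498 0.003 0.19 ]]
0.5 [0.5266 0.0045 0.2457] [[0.501 0.004 0.161]]
0.25 [0.5238 0.0044 0.2197] [[0.497 0.003 0.129]]
0 [0.5145 0.0041 0.1952] [[0.486 0.003 0.1  ]]
-0.05 [0.512  0.004  0.1906] [[0.483 0.003 0.094]]
grip [0.57201093 0.02497553 0.18468523] home [ 0.57343773 -0.01800079  0.18468523]
t 0.1 pos [ 0.242  -0.521   0.3016] F [ 0.6  0.4 -0.2] op 0.0938
d(0.1m) [ 2.757  5.252 -0.151] rot(.5rad) [0.578 0.941 2.283]
```

>>> carry_out([
  [0.2,0.3,0.5,0,0,0,0],
  [0.3,0.6,0.9,0.07,0.12,0.28,0],
  [0.5,1,1,0.145,0.235,0.57,0],
  [0.5,1,1,0.145,0.235,0.57,0],
], squeeze=20)

```text
time_s: 0.5
tool_pos: [0.2948, -0.4192, 0.406]
orientation: [-173.1, 3.3, 41.8]
wrist_force: [1.2, 0.2, 0.2]
opening: 0.0654
```

>>> carry_out([
  [0.2,0.35,0.05,0,0,0.0,0],
  [0.4,0.7,0.1,0.07,0.12,0.28,0],
  [0.5,1,0.1,0.145,0.235,0.57,0],
  [0.5,1,0.1,0.145,0.235,0.57,0],
])

```text
time_s: 0.9
tool_pos: [0.3435, -0.3189, 0.4115]
orientation: [-164.9, 4.4, 58.7]
wrist_force: [-0.8, -0.5, -0.8]
opening: 0.0337
```

>>> carry_out([
  [0.2,0.35,0.05,0,0,0.0,0],
  [0.4,0.7,0.1,0.07,0.12,0.28,0],
  [0.5,1,0.1,0.145,0.235,0.57,0],
  [0.5,1,0.1,0.145,0.235,0.57,0],
])

```text
time_s: 1.3
tool_pos: [0.3932, -0.2196, 0.4213]
orientation: [-157.1, 3.2, 75.6]
wrist_force: [-0.4, -0.2, 0.1]
opening: 0.0018
```

```bash
python3 - <<'E'
from h import *
delta(tcp(flap(.9,.105,0,.004),.097)); print(robot.state()['q'].round(1))
E
```

```text
t 1.3 pos [ 0.3932 -0.2196  0.4213] F [-0.4 -0.2  0.1] op 0.0018
d(0.1m) [ 1.245  2.238 -1.348] rot(.5rad) [0.14  0.234 0.563]
[-34.5   4.2  85.4 -11.2 110.8 -21.5]
```

>>> carry_out([
  [0.2,0.35,0,0,0,0.0,0],
  [0.4,0.7,0,0.07,0.12,0.28,0],
  [0.6,1,0,0.14,0.234,0.563,0],
  [0.6,1,0,0.14,0.234,0.563,0],
])

```text
time_s: 1.7
tool_pos: [0.4537, -0.12, 0.4207]
orientation: [-150.0, 0.0, 91.9]
wrist_force: [-0.0, -0.3, 0.1]
opening: 0.0007
```

>>> carry_out([
  [0.2,0.4,0,0,0,0,0],
  [0.5,0.8,0,0,0,0,0],
  [0.64,1,0,0,0,0,0],
  [0.64,1,0,0,0,0,0],
])

```text
time_s: 2.1
tool_pos: [0.5172, -0.0216, 0.4214]
orientation: [-150.1, 0.2, 91.6]
wrist_force: [-0.7, -1.0, -0.2]
opening: 0.0005
```

```bash
python3 - <<'E'
from h import *
delta(tcp(flap(.9,.105,0,.004),.097)); print(robot.state()['q'].round(1))
E
```

```text
t 2.1 pos [ 0.5172 -0.0216  0.4214] F [-0.7 -1.  -0.2] op 0.0005
d(0.1m) [ 0.005  0.258 -1.349] rot(.5rad) [0.005 0.005 0.011]
[ -9.3  16.9  72.   -6.4 120.3 -12.7]
```

>>> carry_out([
  [0,0.13,-0.3,0,0,0,0],
  [0,0.26,-0.6,0,0,0,0],
  [0,0.26,-0.9,0,0,0,0],
  [0,0.26,-1,0,0,0,0],
  [0,0.26,-1,0,0,0,0],
])

```text
time_s: 2.6
tool_pos: [0.5151, 0.0026, 0.3211]
orientation: [-149.9, 0.1, 91.4]
wrist_force: [0.3, 0.5, 0.1]
opening: 0.0007
```

```bash
python3 - <<'E'
from h import *
for th in (.9,.725,.5,.25,0,-.05): delta(tcp(flap(th,.105,0,.004),.097))
cv2.imwrite("pics/s1.png",cv2.resize(eyes.read_camera('side')[150:350,230:450,::-1],None,fx=3,fy=3,interpolation=2))
E
```

```text
t 2.6 pos [0.5151 0.0026 0.3211] F [0.3 0.5 0.1] op 0.0007
d(0.1m) [ 0.026  0.016 -0.346] rot(.5rad) [ 0.005 -0.003  0.016]
t 2.6 pos [0.5151 0.0026 0.3211] F [0.3 0.5 0.1] op 0.0007
d(0.1m) [ 0.085  0.018 -0.52 ] rot(.5rad) [ 0.005 -0.003  0.016]
t 2.6 pos [0.5151 0.0026 0.3211] F [0.3 0.5 0.1] op 0.0007
d(0.1m) [ 0.115  0.019 -0.754] rot(.5rad) [ 0.005 -0.003  0.016]
t 2.6 pos [0.5151 0.0026 0.3211] F [0.3 0.5 0.1] op 0.0007
d(0.1m) [ 0.086  0.018 -1.014] rot(.5rad) [ 0.005 -0.003  0.016]
t 2.6 pos [0.5151 0.0026 0.3211] F [0.3 0.5 0.1] op 0.0007
d(0.1m) [-0.006  0.014 -1.26 ] rot(.5rad) [ 0.005 -0.003  0.016]
t 2.6 pos [0.5151 0.0026 0.3211] F [0.3 0.5 0.1] op 0.0007
d(0.1m) [-0.032  0.014 -1.305] rot(.5rad) [ 0.005 -0.003  0.016]
```

View pics/s1.png

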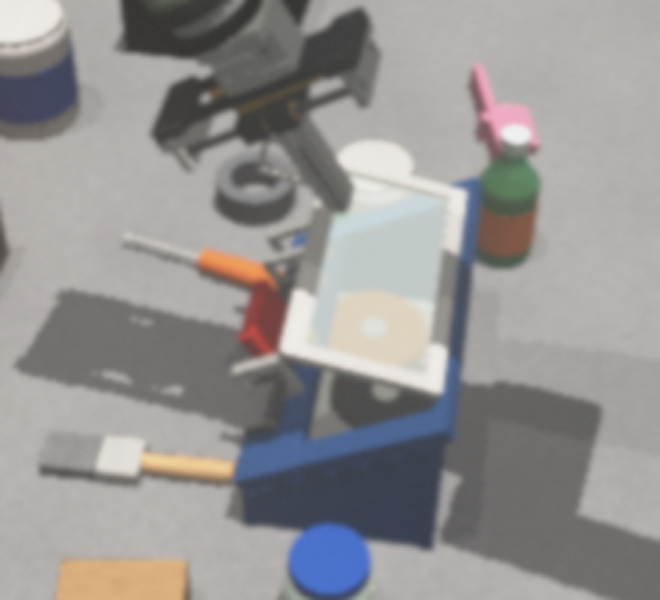

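Closed fingertips hover over the flap near its middle (340,205 in the crop), above it. Pressing along the arc.

>>> carry_out([
  [0.03,0.015,-0.15,0,0,0,0],
  [0.04,0.015,-0.3,0,0,0,0],
  [0.07,0.015,-0.42,0,0,0,0],
  [0.085,0.015,-0.52,0,0,0,0],
  [0.1,0.015,-0.6,0,0,0,0],
  [0.11,0.015,-0.68,0,0,0,0],
  [0.115,0.015,-0.75,0,0,0,0],
])

```text
time_s: 3.35
tool_pos: [0.5274, 0.0061, 0.247]
orientation: [-150.0, 0.1, 91.6]
wrist_force: [-1.7, -0.6, 2.1]
opening: 0.0002
```

```bash
python3 - <<'E'
from h import *
for th in (.5,.25,0,-.05): delta(tcp(flap(th,.105,0,.004),.097))
E
```

```text
t 3.35 pos [0.5274 0.0061 0.247 ] F [-1.7 -0.6  2.1] op 0.0002
d(0.1m) [-0.008 -0.016 -0.013] rot(.5rad) [0.004 0.002 0.009]
t 3.35 pos [0.5274 0.0061 0.247 ] F [-1.7 -0.6  2.1] op 0.0002
d(0.1m) [-0.037 -0.017 -0.273] rot(.5rad) [0.004 0.002 0.009]
t 3.35 pos [0.5274 0.0061 0.247 ] F [-1.7 -0.6  2.1] op 0.0002
d(0.1m) [-0.129 -0.02  -0.518] rot(.5rad) [0.004 0.002 0.009]
t 3.35 pos [0.5274 0.0061 0.247 ] F [-1.7 -0.6  2.1] op 0.0002
d(0.1m) [-0.155 -0.021 -0.564] rot(.5rad) [0.004 0.002 0.009]
```

Contact force is about 2.7 N, which fits the flap moving.

>>> carry_out([
  [-0.01,0,-0.08,0,0,0,0],
  [-0.02,0,-0.16,0,0,0,0],
  [-0.035,0,-0.25,0,0,0,0],
  [-0.06,0,-0.33,0,0,0,0],
  [-0.09,0,-0.41,0,0,0,0],
  [-0.11,0,-0.46,0,0,0,0],
  [-0.13,0,-0.5,0,0,0,0],
])

```text
time_s: 4.05
tool_pos: [0.5145, 0.0059, 0.1971]
orientation: [-150.1, 0.1, 91.6]
wrist_force: [1.7, -0.7, 1.2]
opening: 0.0003
```

```bash
python3 - <<'E'
from h import *
for th in (0,-.05): delta(tcp(flap(th,.105,0,.004),.097))
E
```

```text
t 4.05 pos [0.5145 0.0059 0.1971] F [ 1.7 -0.7  1.2] op 0.0003
d(0.1m) [-0.    -0.018 -0.02 ] rot(.5rad) [0.005 0.005 0.009]
t 4.05 pos [0.5145 0.0059 0.1971] F [ 1.7 -0.7  1.2] op 0.0003
d(0.1m) [-0.026 -0.019 -0.066] rot(.5rad) [0.005 0.005 0.009]
```

>>> carry_out([
  [-0.005,0,-0.01,0,0,0,0],
  [-0.01,0,-0.02,0,0,0,0],
  [-0.015,0,-0.03,0,0,0,0],
])

```text
time_s: 4.35
tool_pos: [0.5132, 0.0059, 0.1951]
orientation: [-150.1, 0.1, 91.6]
wrist_force: [1.7, -0.4, 7.9]
opening: 0.0007
```

>>> carry_out([
  [-0.005,0,-0.01,0,0,0,0],
  [-0.01,0,-0.015,0,0,0,0],
])

```text
time_s: 4.55
tool_pos: [0.513, 0.0059, 0.1951]
orientation: [-150.2, 0.1, 91.6]
wrist_force: [2.5, -1.2, 9.9]
opening: 0.0003
```

```bash
python3 - <<'E'
from h import *
print(robot.state()['wrist_force'])
cv2.imwrite("pics/s2.png",cv2.resize(eyes.read_camera('side')[150:350,230:450,::-1],None,fx=3,fy=3,interpolation=2))
E
```

```text
[ 2.5331382  -1.22250254  9.90217309]
```

View pics/s2.png

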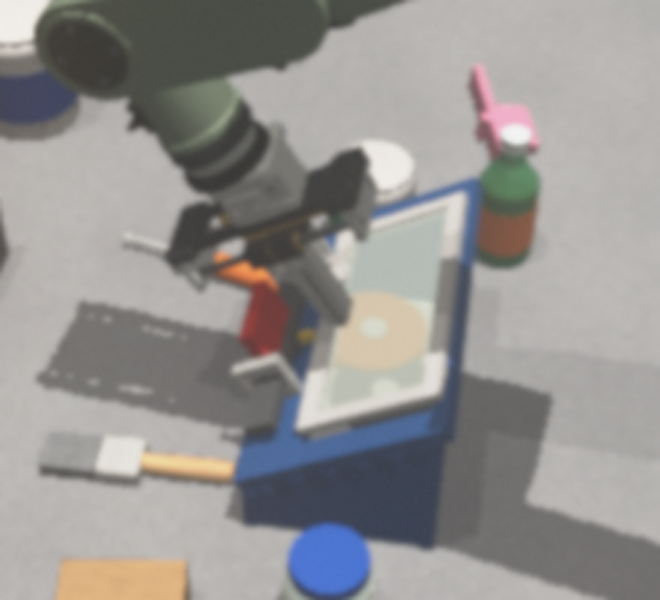

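>>> carry_out([
  [0.1,0,0.17,0,0,0,0],
  [0.25,0,0.43,0,0,0,0],
  [0.4,0,0.69,0,0,0,30],
  [0.4,0,0.69,0,0,0,60],
])

```text
time_s: 5.0
tool_pos: [0.5549, 0.0059, 0.2658]
orientation: [-150.6, 0.2, 91.6]
wrist_force: [0.2, -0.2, -0.5]
opening: 0.013
```

```bash
python3 - <<'E'
from h import *
g=tcp(sl(.0294,-.019,.049),.078); print(g,Rc@N)
delta(g+.06*(Rc@N)); delta(g)
cv2.imwrite("pics/s3.png",cv2.resize(eyes.read_camera('side')[150:350,230:450,::-1],None,fx=3,fy=3,interpolation=2))
E
```

```text
[0.57201093 0.02497553 0.18468523] [0.49972468 0.01659063 0.8660254 ]
t 5.0 pos [0.5549 0.0059 0.2658] F [ 0.2 -0.2 -0.5] op 0.013
d(0.1m) [ 0.471  0.201 -0.291] rot(.5rad) [0.006 0.021 0.009]
t 5.0 pos [0.5549 0.0059 0.2658] F [ 0.2 -0.2 -0.5] op 0.013
d(0.1m) [ 0.171  0.191 -0.811] rot(.5rad) [0.006 0.021 0.009]
```

View pics/s3.png

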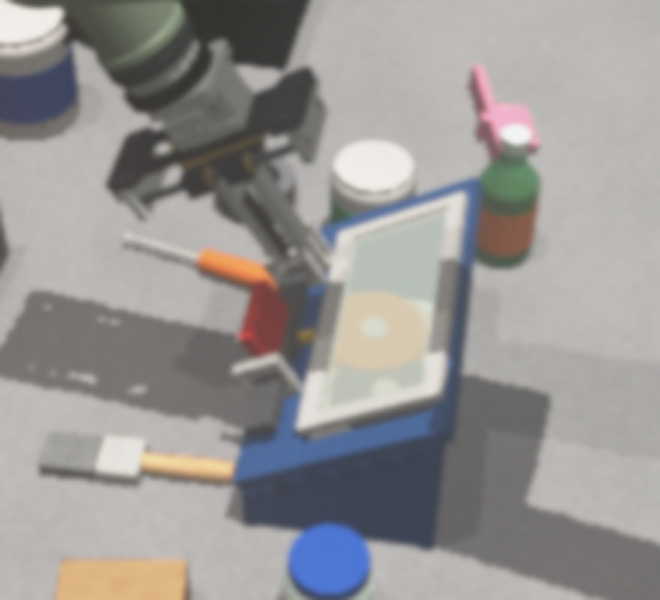

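Candidates for the bolt (top view): the red grip on the case (305,226), pink look-alikes (180,348) and (490,315), and a red bin (353,78). I choose the red grip on the rail. The flap lies shut.

>>> carry_out([
  [0.24,0.1,-0.1,0,0,0,60],
  [0.47,0.2,-0.29,0,0.01,0,60],
  [0.47,0.2,-0.29,0,0.01,0,60],
  [0.47,0.2,-0.29,0,0.01,0,60],
])

```text
time_s: 5.45
tool_pos: [0.5975, 0.0261, 0.2309]
orientation: [-149.5, 0.1, 91.7]
wrist_force: [0.1, -0.4, 0.6]
opening: 0.0492
```

```bash
python3 - <<'E'
from h import *
g=tcp(sl(.0294,-.019,.049),.078)
delta(g)
cv2.imwrite("pics/s4.png",cv2.resize(eyes.read_camera('side')[180:300,250:410,::-1],None,fx=4.5,fy=4.5,interpolation=2))
cv2.imwrite("pics/t4.png",cv2.resize(eyes.read_camera('top')[170:320,220:420,::-1],None,fx=4,fy=4,interpolation=2))
E
```

```text
t 5.45 pos [0.5975 0.0261 0.2309] F [ 0.1 -0.4  0.6] op 0.0492
d(0.1m) [-0.255 -0.012 -0.462] rot(.5rad) [ 0.004 -0.017  0.009]
```

View pics/s4.png

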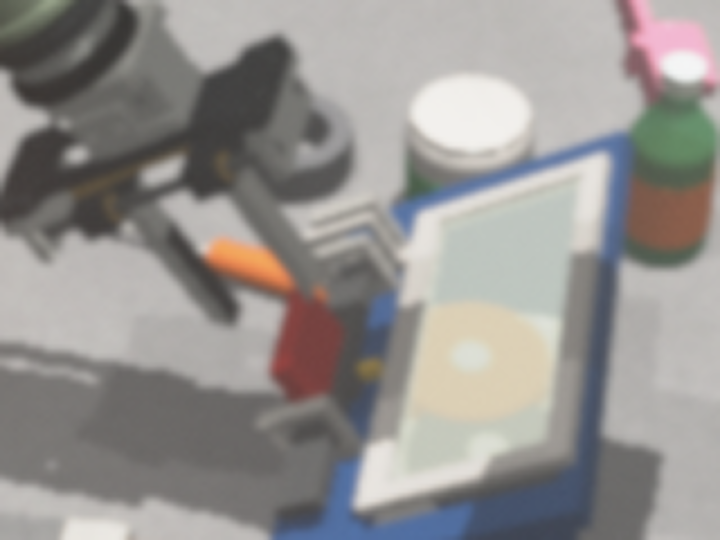

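View pics/t4.png

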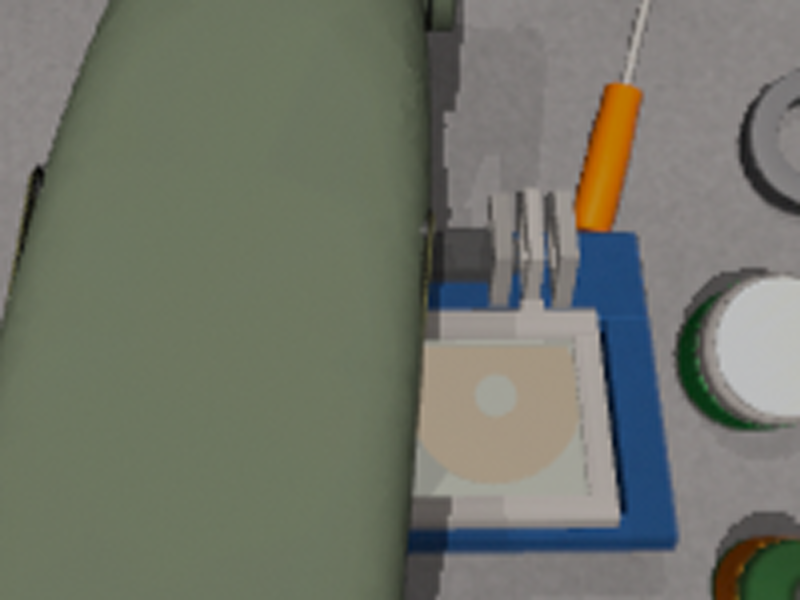

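>>> carry_out([
  [-0.07,0,-0.12,0,0,0,60],
  [-0.15,-0.01,-0.27,0,-0.01,0,60],
  [-0.22,-0.01,-0.4,0,-0.01,0,60],
  [-0.255,-0.01,-0.46,0,-0.01,0,60],
  [-0.255,-0.01,-0.46,0,-0.01,0,60],
])

```text
time_s: 6.05
tool_pos: [0.5725, 0.0249, 0.1866]
orientation: [-150.0, 0.1, 91.6]
wrist_force: [-0.6, -0.5, 0.2]
opening: 0.0564
```

```bash
python3 - <<'E'
from h import *
g=tcp(sl(.0294,-.019,.049),.078)
delta(g)
cv2.imwrite("pics/s5.png",cv2.resize(eyes.read_camera('side')[180:300,250:410,::-1],None,fx=4.5,fy=4.5,interpolation=2))
E
```

```text
t 6.05 pos [0.5725 0.0249 0.1866] F [-0.6 -0.5  0.2] op 0.0564
d(0.1m) [-0.005  0.001 -0.019] rot(.5rad) [0.004 0.    0.01 ]
```

View pics/s5.png

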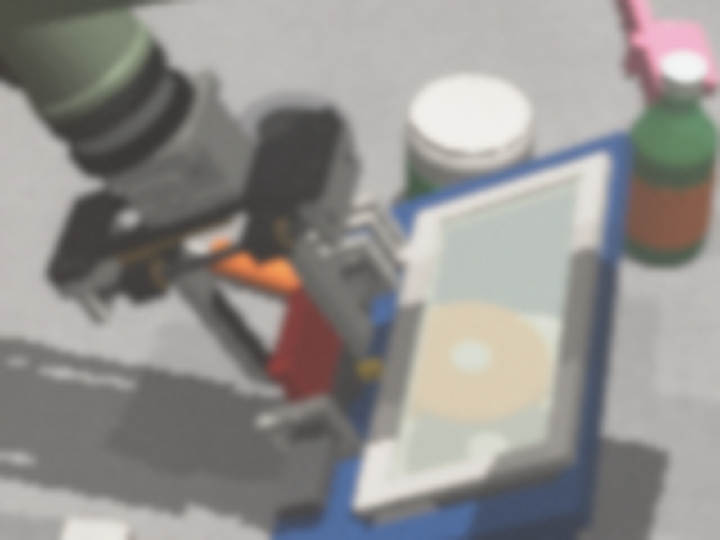

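The red plate is between the fingers. Closing on it.

>>> carry_out([
  [-0.005,0,-0.02,0,0,0.01,60],
  [-0.005,0,-0.02,0,0,0.01,0],
  [-0.005,0,-0.02,0,0,0.01,0],
  [-0.005,0,-0.02,0,0,0.01,0],
  [-0.005,0,-0.02,0,0,0.01,0],
  [-0.005,0,-0.02,0,0,0.01,0],
  [-0.005,0,-0.02,0,0,0.01,0],
  [-0.005,0,-0.02,0,0,0.01,0],
], squeeze=30)

```text
time_s: 6.9
tool_pos: [0.5732, 0.025, 0.1851]
orientation: [-150.1, 0.1, 91.9]
wrist_force: [0.2, 1.3, 0.1]
opening: 0.0139
```

```bash
python3 - <<'E'
from h import *
g=tcp(sl(.0294,-.019,.049),.078)
delta(g); print(Rc@N*.11,Rc@np.array([0,.045,0]), robot.state()['moment'])
E
```

```text
t 6.9 pos [0.5732 0.025  0.1851] F [0.2 1.3 0.1] op 0.0139
d(0.1m) [-0.012 -0.    -0.005] rot(.5rad) [ 0.004  0.005 -0.001]
[0.05496971 0.00182497 0.09526279] [ 0.00149316 -0.04497522  0.        ] [ 0.01282217 -0.28071862  0.02753651]
```

>>> carry_out([
  [0.015,0,0.026,0,0,0,0],
  [0.03,0,0.052,0,0,0,0],
  [0.045,0.002,0.078,0,0,0,0],
  [0.055,0.002,0.095,0,0,0,0],
  [0.055,0.002,0.095,0,0,0,0],
])

```text
time_s: 7.4
tool_pos: [0.5791, 0.0252, 0.1949]
orientation: [-150.2, 0.1, 91.9]
wrist_force: [0.8, 0.1, -3.8]
opening: 0.014
```

```bash
python3 - <<'E'
from h import *
delta(tcp(sl(.0294,.024,.049+.011),.078))
cv2.imwrite("pics/s6.png",cv2.resize(eyes.read_camera('side')[180:300,250:410,::-1],None,fx=4.5,fy=4.5,interpolation=2))
E
```

```text
t 7.4 pos [0.5791 0.0252 0.1949] F [ 0.8  0.1 -3.8] op 0.014
d(0.1m) [-0.001 -0.43  -0.007] rot(.5rad) [ 0.004  0.006 -0.   ]
```

View pics/s6.png

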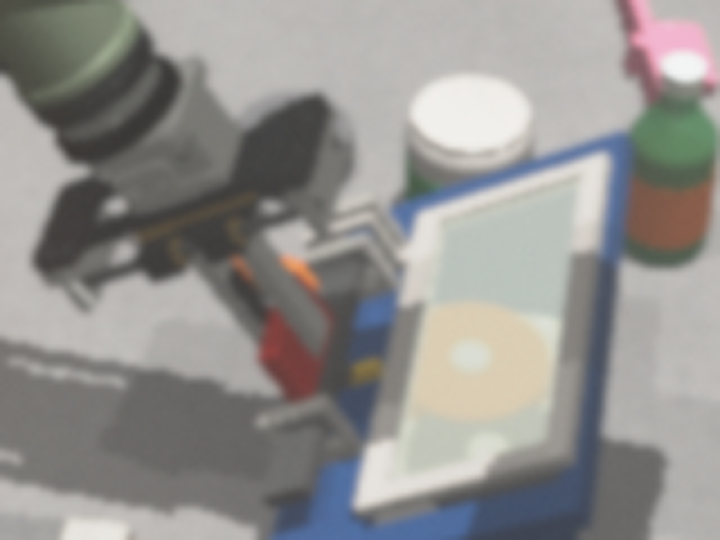

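>>> carry_out([
  [0.0,-0.05,0,0,0,0,0],
  [0.003,-0.1,0,0,0,0,0],
  [0.005,-0.15,0,0,0,0,0],
  [0.006,-0.2,0,0,0,0,0],
  [0.008,-0.25,0,0,0,0,0],
])

```text
time_s: 7.95
tool_pos: [0.5795, -0.0004, 0.1946]
orientation: [-150.1, 0.1, 91.9]
wrist_force: [-0.0, 0.3, -4.6]
opening: 0.0139
```

>>> carry_out([
  [0.0,-0.05,0,0,0,0,0],
  [0.003,-0.1,0,0,0,0,0],
  [0.004,-0.14,0,0,0,0,0],
  [0.005,-0.17,0,0,0,0,0],
  [0.006,-0.19,0,0,0,0,0],
  [0.006,-0.19,0,0,0,0,0],
])

```text
time_s: 8.55
tool_pos: [0.5801, -0.019, 0.1946]
orientation: [-150.1, 0.1, 91.9]
wrist_force: [0.5, -0.3, -4.0]
opening: 0.0142
```

```bash
python3 - <<'E'
from h import *
delta(tcp(sl(.0294,.024,.049+.011),.078))
cv2.imwrite("pics/s7.png",cv2.resize(eyes.read_camera('side')[180:300,250:410,::-1],None,fx=4.5,fy=4.5,interpolation=2))
cv2.imwrite("pics/t7.png",cv2.resize(eyes.read_camera('top')[170:320,220:420,::-1],None,fx=4,fy=4,interpolation=2))
E
```

```text
t 8.55 pos [ 0.5801 -0.019   0.1946] F [ 0.5 -0.3 -4. ] op 0.0142
d(0.1m) [-0.012  0.012 -0.004] rot(.5rad) [0.004 0.005 0.   ]
```

View pics/s7.png

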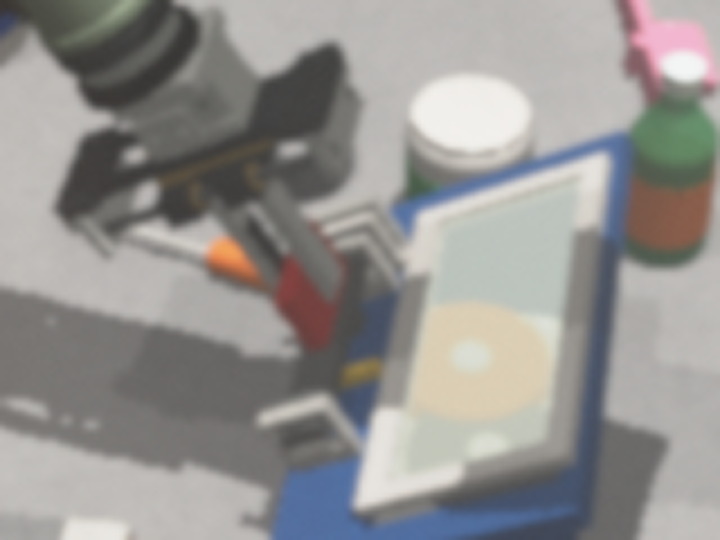

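View pics/t7.png

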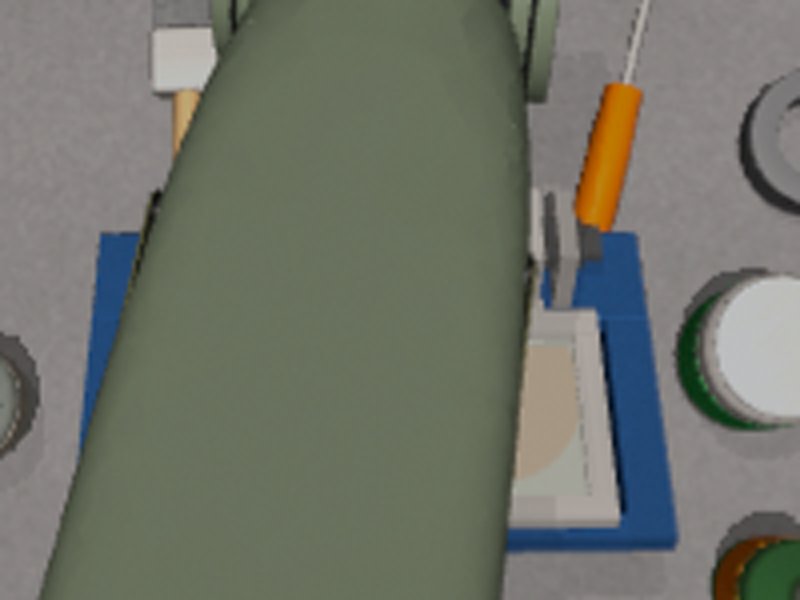

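```bash
python3 - <<'E'
from h import *
for y in(.118,.122,.126,.13): print(y,(proj('top',W(P,sl(.028,y,.032)))-[220,170])*4)
E
```

```text
0.118 [[590.5398493  235.59678135]]
0.122 [[597.94943285 235.58958653]]
0.126 [[605.35605506 235.58243955]]
0.13 [[612.7596975 235.5753404]]
```

>>> carry_out([
  [0,-0.01,0,0,0,0,0],
  [-0.015,-0.01,-0.026,0,0,0,0],
  [-0.03,-0.01,-0.052,0,0,0,0],
  [-0.045,-0.012,-0.078,0,0,0,0],
  [-0.055,-0.012,-0.095,0,0,0,0],
  [-0.055,-0.012,-0.095,0,0,0,0],
])

```text
time_s: 9.25
tool_pos: [0.5746, -0.02, 0.1853]
orientation: [-150.1, 0.1, 91.9]
wrist_force: [-0.6, 0.1, -2.9]
opening: 0.0141
```

```bash
python3 - <<'E'
from h import *
delta(tcp(sl(.0294,.024,.049),.078))
E
```

```text
t 9.25 pos [ 0.5746 -0.02    0.1853] F [-0.6  0.1 -2.9] op 0.0141
d(0.1m) [-0.011  0.02  -0.006] rot(.5rad) [ 0.004  0.005 -0.   ]
```

>>> carry_out([
  [-0.005,0,-0.008,0,0,0,0],
  [-0.005,0,-0.008,0,0,0,0],
])

```text
time_s: 9.45
tool_pos: [0.5745, -0.02, 0.1853]
orientation: [-150.2, 0.1, 91.9]
wrist_force: [1.4, 0.7, 0.6]
opening: 0.014
```

>>> carry_out([
  [0,0,0,0,0,0,30],
  [0,0,0,0,0,0,50],
  [0,0,0,0,0,0,60],
  [0,0,0,0,0,0,60],
  [0,0,0,0,0,0,60],
  [0,0,0,0,0,0,60],
])

```text
time_s: 10.05
tool_pos: [0.574, -0.02, 0.1843]
orientation: [-150.1, 0.1, 91.9]
wrist_force: [0.0, 0.1, -0.5]
opening: 0.0557
```

>>> carry_out([
  [0.1,0,0.17,0,0,0,60],
  [0.25,0,0.43,0,0,0,60],
  [0.4,0,0.69,0,0,0,60],
  [0.55,0,0.95,0,0,0,60],
  [0.55,0,0.95,0,0,0,60],
])

```text
time_s: 10.55
tool_pos: [0.6318, -0.0203, 0.2835]
orientation: [-150.6, 0.2, 91.9]
wrist_force: [-0.3, 0.3, 0.3]
opening: 0.0565
```

>>> carry_out([
  [0,0,0.3,0,0,0,60],
  [-0.2,-0.3,0.7,0,0,0,60],
  [-0.4,-0.7,1,0,0,0,60],
  [-0.6,-1,1,0,0,0,60],
  [-0.6,-1,1,0,0,0,60],
])

```text
time_s: 11.05
tool_pos: [0.5669, -0.1236, 0.38]
orientation: [-150.1, 0.3, 91.6]
wrist_force: [-0.3, 0.1, -0.0]
opening: 0.056
```

>>> carry_out([
  [-0.2,-0.4,0,0,0,0,60],
  [-0.4,-0.8,0,0,0,0,60],
  [-0.5,-1,0,0,0,0,60],
  [-0.5,-1,0,0,0,0,60],
])

```text
time_s: 11.45
tool_pos: [0.5174, -0.2216, 0.3773]
orientation: [-150.0, 0.1, 91.7]
wrist_force: [0.8, 0.0, 0.5]
opening: 0.0563
```

>>> carry_out([
  [-0.2,-0.4,0,0,0,0,60],
  [-0.4,-0.8,0,0,0,0,60],
  [-0.5,-1,0,0,0,0,60],
  [-0.5,-1,0,0,0,0,60],
])

```text
time_s: 11.85
tool_pos: [0.4682, -0.3209, 0.3777]
orientation: [-150.0, 0.0, 91.8]
wrist_force: [-0.5, -0.1, -0.1]
opening: 0.0562
```

```bash
python3 - <<'E'
from h import *
a=eyes.read_camera('top')[:,:,::-1];b=eyes.read_camera('side')[:,:,::-1]
cv2.imwrite("pics/t8f.png",a);cv2.imwrite("pics/s8f.png",b)
cv2.imwrite("pics/s8.png",cv2.resize(b[180:300,250:410],None,fx=4.5,fy=4.5,interpolation=2))
cv2.imwrite("pics/t8.png",cv2.resize(a[170:320,220:420],None,fx=4,fy=4,interpolation=2))
for y in(.120,.122,.124,.126): print(y,(proj('top',W(P,sl(.029,y,.021)))-[220,170])*4, (proj('top',W(P,sl(.022,y-.098+np.array(-.035),.063)))-[220,170])*4,(proj('top',W(P,sl(.022,y-.098+.035,.063)))-[220,170])*4)
E
```

```text
0.12 [[592.02181543 249.72902305]] [[346.67537487 189.77635904]] [[480.46294072 189.76317302]]
0.122 [[595.69510897 249.72414404]] [[350.5087126  189.77558885]] [[484.27342455 189.76321051]]
0.124 [[599.36767613 249.71927388]] [[354.34144172 189.77484193]] [[488.08320901 189.76327087]]
0.126 [[603.03951466 249.71441257]] [[358.17355959 189.77411826]] [[491.89229156 189.7633541 ]]
```

View pics/t8.png

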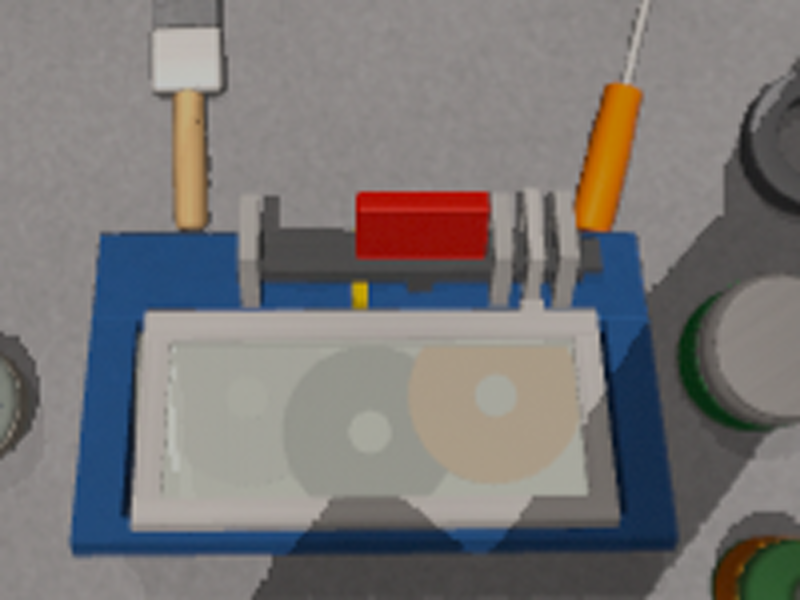

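View pics/s8.png

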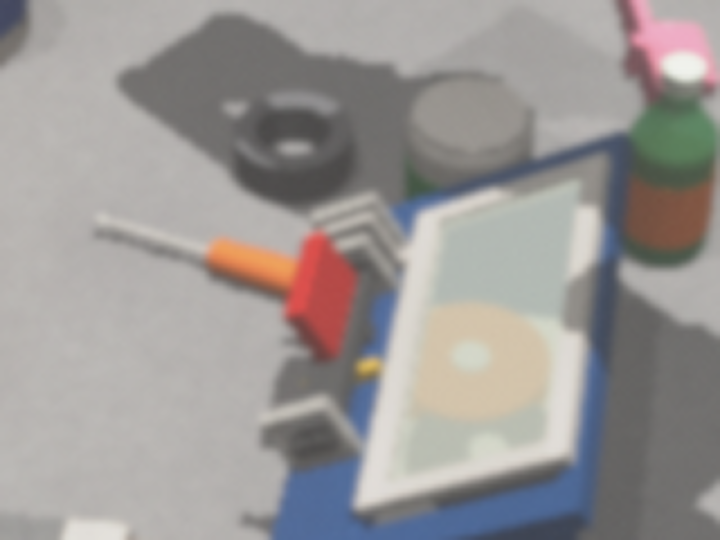

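View pics/t8f.png

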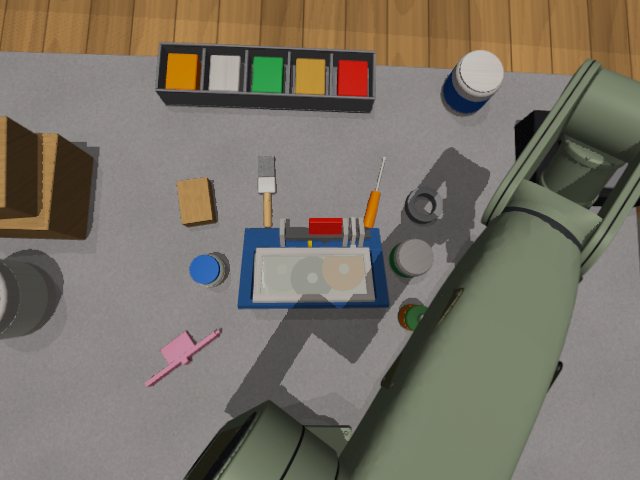

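```bash
python3 - <<'E'
from h import *
print(robot.state()['wrist_force']); print(order.hand_in())
E
```

```text
[ 0.11680029 -0.06589432 -0.70068544]
the job is handed in; nothing more can be done
None
```

The flap is shut and the bolt is locked home. I handed the job in at about 12 s on the robot's clock, well inside the 48 s limit.

- **Flap:** I pressed it down along its arc until it stopped at about 10 N, with the fingertips at the height worked out for shut. It stayed shut after I let go.
- **Bolt:** I gripped the red plate (14 mm opening) and lifted it 11 mm square off the slope. I slid it about 45 mm home, lowered it until its weight was off the gripper, let go and backed away.
- **Last pictures:** The bar passes through the second guide, the flap's loop and the keeper, with its tip showing beyond the keeper. I measured the bolt's origin at y about 26 mm, where 24 is fully home and 29 is the stop. The grip plate is back at its rest height, past the yellow bump.
- **Other things on the counter:** By eye they look unmoved in the last top picture, though the arm partly hides the glue bottle there. The side crop shows the bottle upright and in place. The wrist force was near zero, so the robot was touching nothing.

No check failed. The bolt position by arm travel (about 26 mm) agreed with the pictures, give or take 1–2 mm.

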